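# Ready the scale, then bring the marked spice jar to the front and hold the carousel

## Task

I am about to weigh out the spice with the blue dot on its cap and have only one free hand. Get the scale ready with the bowl left standing on it, pressing one key at a time: green to wake it, then black to change it to grams, then orange to zero it. Then turn the spice carousel until the jar with the blue dot is at the very front, nearest the worktop's front edge, and finish while still gripping the carousel's black handle, holding the turntable still there for me to lift the jar out; keep the jars upright and leave the bowl, the teaspoon and the dark pepper mill where they are.

Things in the scene. Friction and masses are not known exactly. Their poses are not given: they have to be found in the camera images.
- key_power_top (a point): centre of the top of the scale's green round power key, the left one of three in a row as seen from the front of the worktop; 22 mm across, keys 54 mm apart, tops 26 mm above the worktop and 7 mm above the scale's white body. The scale is a flat white slab 240 x 180 mm (x depth, y width in its own frame) with a steel weighing plate behind the keys, on which the bowl stands; it is fixed to the worktop
- key_unit_top (a point): centre of the top of the black unit key, the middle one; same size
- key_zero_top (a point): centre of the top of the orange zero key, the right one; same size
- key_power (a joint): travel of the green key (m): 0 up, 0.004 fully down; counts as pressed beyond 0.0025 while the others are up (under 0.001). It moves straight down against a spring, about 1 N to start and 4 N fully down, and comes back up by itself
- key_unit (a joint): travel of the black key, likewise
- key_zero (a joint): travel of the orange key, likewise
- carousel_grip: black handle on top of the carousel's centre post, fixed to the turntable and turning with it: a rounded bar 60 mm long (its x axis, level), 14 mm thick (its y axis, level) and 22 mm high; the origin is the bar's centre, on the turning axis, 180 mm above the worktop and 50 mm above the jars' caps. Two thin steel stays run from its ends down to the post, 32 mm below its centre
- spice_carousel (a joint): angle of the turntable (rad), 0 where it started, growing anticlockwise seen from above. It turns freely both ways without stops on a bearing with little friction (about 0.02 N m), about the vertical through the handle's centre. Its wooden disc is 214 mm across with its top 24 mm above the worktop; six wire rings, 60 degrees apart and 75 mm from the axis, hold one jar each with about 3 mm of play all round; the round foot beneath is fixed to the worktop
- carousel_front (a point): fixed point (it does not turn): where the centre of a jar is when it stands at the very front of the carousel, 75 mm from the axis straight towards the worktop's front edge (-x), 77 mm above the worktop
- spice_marked_centre (a point): red-capped glass spice jar standing in one of the carousel's rings, the one with a blue paper dot, 36 mm across, on its cap: 45 mm across, 106 mm tall; this point is on its axis half-way up (77 mm above the worktop). It starts in one of the rings, 40 to 140 degrees away from the front on either side. It is loose and rides with the turntable
- spice_front_centre (a point): unmarked red-capped glass spice jar standing in one of the carousel's rings, same size, point half-way up
- spice_b_centre (a point): unmarked red-capped glass spice jar standing in one of the carousel's rings, same size, point half-way up
- spice_back_centre (a point): unmarked red-capped glass spice jar standing in one of the carousel's rings, same size, point half-way up
- spice_c_centre (a point): unmarked red-capped glass spice jar standing in one of the carousel's rings, same size, point half-way up
- spice_d_centre (a point): unmarked red-capped glass spice jar standing in one of the carousel's rings, same size, point half-way up
- bowl_centre (a point): white china bowl, 115 mm across, 51 mm high, loose on the scale's weighing plate; the point is half-way up on its axis. Must stay put
- teaspoon: steel teaspoon 139 x 30 x 10 mm lying on the worktop near its front edge; must stay put
- pepper_mill_centre (a point): dark wooden pepper mill, 55 mm across, 197 mm tall, behind the scale; point half-way up. Must stay put

How it is judged (in metres and radians):
On the way, in this order (a step that is already met when the one before it is completed fails the run):
1. the green key alone is pressed down (value of joint key_power above 0.0025 m and value of joint each of key_unit, key_zero below 0.001 m), for 0.05 s.
2. then the black key alone is pressed down (value of joint each of key_power, key_zero below 0.001 m and value of joint key_unit above 0.0025 m), for 0.05 s.
3. then the orange key alone is pressed down (value of joint each of key_power, key_unit below 0.001 m and value of joint key_zero above 0.0025 m), for 0.05 s.
4. then the jar with the blue dot comes to the front of the carousel (horizontal distance between spice_marked_centre and carousel_front below 0.014 m), for 0.2 s.
At the end, for the whole second after the job is handed in: blue-dot jar within 14 mm of the front point, turntable at rest (under 0.05 rad/s) with the fingers gripping its black handle (over 4 N); keys up, all jars upright in their rings; bowl, teaspoon and pepper mill within 15 mm of where they were (horizontal distance between spice_marked_centre and carousel_front below 0.014 m and velocity of joint spice_carousel between -0.05 and 0.05 rad/s and contact force between the fingers and carousel_grip above 4 N and value of joint each of key_power, key_unit, key_zero below 0.001 m and angle between each of spice_marked_centre, spice_front_centre, spice_b_centre, spice_back_centre, spice_c_centre, spice_d_centre's own z axis and vertical below 0.2 rad and height (world z) of each of spice_marked_centre, spice_front_centre, spice_b_centre, spice_back_centre, spice_c_centre, spice_d_centre below 0.09 m and distance of each of bowl_centre, teaspoon, pepper_mill_centre from where it was at the start of the episode below 0.015 m); the arm keeps its last pose, push and grip.
It fails at once if a spice jar is tipped or pulled out of its ring (angle between any of spice_marked_centre, spice_front_centre, spice_b_centre, spice_back_centre, spice_c_centre, spice_d_centre's own z axis and vertical above 0.3 rad or height (world z) of any of spice_marked_centre, spice_front_centre, spice_b_centre, spice_back_centre, spice_c_centre, spice_d_centre above 0.11 m).
It fails at once if the bowl, the teaspoon or the pepper mill is shoved away (distance of any of bowl_centre, teaspoon, pepper_mill_centre from where it was at the start of the episode above 0.02 m).
It also fails if it takes over 67 s, if anything falls off the work surface, if the arm or the gripper's body presses on something with over 40 N, if the wrist force passes 120 N, or if a joint passes its speed limit or range.

## Robot

A 6-joint arm with a two-finger parallel gripper is mounted at the origin on a cart in front of the work surface, level with it; the furniture and walls round the work are solid. World frame = base frame: x ahead of the robot, y to its left, z up, the work surface at z = 0. Lengths are in mm, angles in rad, forces in N, time in s.
With the tool pointing down it reaches from about 400 to 925 mm from the base axis. Payload 12.5 kg.
Tool frame: the origin (TCP) lies at the very end of the fingers, on their centre line; the grasp point (between the pads) lies env.grip_point_offset behind it (env.grip_point_offset is the distance from the TCP to the grasp point, in mm); y points along the fingers, z is the direction in which the jaws open and shut, and the axes are right-handed (so a half turn about y gives the same grasp; the last joint's range is limited). The gripper opens to 95 mm and grips with 3 to 60 N. Pads are 20 mm wide; open, the fingers measure 119 mm over their backs; the gripper's body (75 mm by 180 mm) begins 59 mm behind the grasp point.
Start: joints at [-1.437, 0.491, 1.559, -0, 1.092, -0.106], TCP at [148.465, -607.131, 191.461] pointing down, gripper open.
Joint ranges: [-3.1, 3.1], [-0.84, 2.19], [0.05, 2.79], [-1.13, 4.28], [0.06, 2.93], [-2.69, 2.69]. Speed limits (rad/s): [2.22, 2.22, 2.79, 3.14, 3.14, 3.14].

## Interface

Orientations are given as [roll, pitch, yaw] about the fixed x, y, z axes, in that order (R = Rz(yaw) Ry(pitch) Rx(roll)).
In Python, from cell import readout, read_camera, env, nets gives the robot as it stands.
- The arm moves only by the tool apply_moves, never from a script. Its argument "increments" is a list of rows, each a list of 3 entries, a list of its own where there are three numbers: the shift along the tool's x, y, z in cm, then the turn, a rotation vector about the tool's x, y, z in degrees, then the finger opening in cm, from 0 to 9.51. A call has exactly 5 rows; each row shifts and turns the pose as measured when the row begins, along the tool's axes as they then stand; what a row does not reach is not made up. A row lasts 1/8 s, in which the tool goes at most 62.5 mm and 10.7 degrees, less where a joint would pass 70% of its speed; a pose out of reach is approached as far as the arm can. A call with a gripper value outside its range is refused whole. The fingers move at their own pace and stop on an object; the grip force is fixed at half the most. Time passes only in rows, so rows that do not move let the fingers close, or fill a call up. It gives the time, the measured TCP pose, the force and the opening at its end, in the units of the state.
- readout.state(): the state, without advancing time (a new reading comes with each control period).
- read_camera(name): name is "scene" or "top"; returns a dict with "img" (420x560x3 uint8, red, green, blue), "vfov" (degrees; the focal length in pixels is half the picture's height over the tangent of half this angle, whatever the lens; pixels are square), "cx", "cy" (the principal point, pixels), "rvec" (rotation vector, rad) and "tvec" (3), from world to camera coordinates, as OpenCV has them. Camera axes: x right, y down, z forward; pixel columns grow to the right and rows downward; lengths in mm; the calibration is good to about 2 mm. A picture is of the moment at which its call begins. There is no depth.
- env.job_done(): hands the job in, once; it reports no verdict.
Trained networks look in a picture, given as the dict that the camera call returned (one of the last four; its "shot" number tells which), for a name from the list of things; names that differ only in an ending like _2 or _b are one class to them, and where a whole thing is asked for, a point or a joint stands for the part that bears it (a point fixed in the world has none). Each returns a list of dicts, best first, with "confidence" (0 to 1); they miss things now and then, are a little off and sometimes report something else, mostly with a low value. They report only what shows in the picture. A call takes as long as a camera call.
- nets.look_for(picture, thing): "point" ([x, y, z] in mm, in the coordinates of the camera as it stood for that picture, good to about 4 mm: the middle of the surface that is visible of it).
- nets.mark_of(picture, thing): "point" ([x, y, z] in mm, in the coordinates of the camera as it stood for that picture, good to about 4 mm: a listed point, or the origin of a listed thing).
The state is a dict: "t": time; "joints": joint angles; "qvel": joint speeds; "tau": joint torques, N m; "eef_pos": TCP position; "tcp_rot": TCP orientation; "ft_force": force on the tool from outside, world axes, zero at the start; "moment": the same for the moment, N m; "opening": opening from 0.0 (shut) to 1.0 (fully open).
Only numpy, scipy, OpenCV 4.12 (cv2) and the standard library are available. Lean on these libraries where they do the work, as an engineer would, in place of code of your own. Each camera call takes 0.05 s, during which the arm holds its last target. There are 200 camera calls.

## Working session

There is one attempt and no reset: what is moved stays moved. The work goes in short steps, Python scripts to look and compute and a tool call to move; the robot and the scene stay as the last step left them, time stands still between calls to the robot, and variables do not carry over. Pictures are saved under pics/ and viewed, about 8 in all and at most 12, crops included, and the job is handed in when it is done.

Besides the shell and the picture viewer there is one more tool, called after ">>>" by a JSON object that holds its "name" and its "arguments", one argument or row to a line. apply_moves: Moves the arm, as the interface text tells. Its arguments: {"type":"object","properties":{"increments":{"type":"array"}},"required":["increments"]}

```bash
mkdir -p pics; cat > h.py <<'E'
import numpy as np, cv2
from cell import readout, read_camera, env, nets
from scipy.spatial.transform import Rotation as R
def w(pic,p):
    M=R.from_rotvec(np.ravel(pic['rvec'])).as_matrix()
    return M.T@(np.array(p)-np.ravel(pic['tvec']))
def K(pic):
    f=pic['img'].shape[0]/2/np.tan(np.radians(pic['vfov'])/2)
    return f
def proj(pic,X):
    M=R.from_rotvec(np.ravel(pic['rvec'])).as_matrix(); c=M@np.array(X)+np.ravel(pic['tvec'])
    return np.array([pic['cx'],pic['cy']])+K(pic)*c[:2]/c[2]
def back(pic,u,v,z):
    M=R.from_rotvec(np.ravel(pic['rvec'])).as_matrix(); o=-M.T@np.ravel(pic['tvec'])
    d=M.T@np.array([(u-pic['cx'])/K(pic),(v-pic['cy'])/K(pic),1]); return o+d*(z-o[2])/d[2]
def save(pic,n): cv2.imwrite('pics/'+n,pic['img'][:,:,::-1])
E
python3 - <<'E'
from h import *
s=readout.state(); print({k:np.round(v,3).tolist() for k,v in s.items()}, env.grip_point_offset)
for n in ['scene','top']:
    p=read_camera(n); save(p,n+'1.png'); print(n,p['vfov'],w(p,[0,0,0]).round())
    for t in ['key_power_top','key_unit_top','key_zero_top','carousel_grip','spice_marked_centre','carousel_front','bowl_centre','teaspoon','pepper_mill_centre']:
        for d in nets.mark_of(p,t)[:2]:
            x=w(p,d['point']); print(t,x.round(),proj(p,x).round(),round(d['confidence'],2))
    print([k for k in d])
E
```

```text
{'t': 0.0, 'joints': [-1.437, 0.492, 1.559, -0.0, 1.092, -0.106], 'qvel': [-0.001, -0.001, -0.002, 0.001, 0.0, 0.001], 'tau': [0.004, -61.264, -25.818, 0.069, 0.048, -0.0], 'eef_pos': [148.412, -606.841, 190.873], 'tcp_rot': [-1.572, 0.0, -2.902], 'ft_force': [-0.298, -0.078, -0.059], 'moment': [-0.004, 0.02, -0.005], 'opening': 1.002} 18.8
scene 50.89282038473063 [  868. -1002.   631.]
key_power_top [ 506. -170.   27.] [229. 266.] 0.53
key_unit_top [529. 125.  78.] [272. 199.] 0.66
key_unit_top [ 506. -225.   26.] [220. 280.] 0.54
key_zero_top [ 503. -279.   25.] [209. 294.] 0.48
carousel_grip [ 506. -225.   25.] [220. 280.] 0.66
carousel_grip [608. 120. 177.] [299. 171.] 0.64
bowl_centre [ 643. -244.   49.] [274. 286.] 0.6
teaspoon [379.  37.  -1.] [215. 230.] 0.48
pepper_mill_centre [798. -94.  97.] [355. 244.] 0.9
['point', 'confidence']
top 55.53044999235168 [412. -16. 999.]
key_power_top [ 509. -171.   25.] [338. 245.] 0.42
key_unit_top [ 506. -225.   23.] [360. 246.] 0.52
key_zero_top [ 502. -280.   25.] [383. 248.] 0.62
carousel_grip [606. 125. 178.] [209. 190.] 0.78
spice_marked_centre [649. 181.  77.] [193. 181.] 0.87
carousel_front [652. 181.  76.] [193. 180.] 0.65
bowl_centre [ 641. -236.   50.] [366. 190.] 0.88
teaspoon [384.  42.   1.] [251. 295.] 0.92
teaspoon [799. -92.  95.] [309. 121.] 0.5
pepper_mill_centre [796. -90.  93.] [308. 122.] 0.95
['point', 'confidence']
```

View pics/scene1.png

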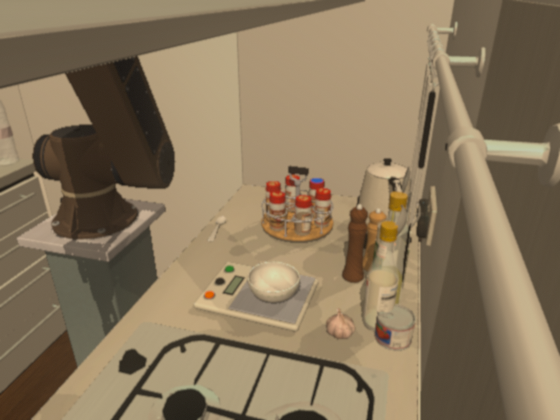

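View pics/top1.png

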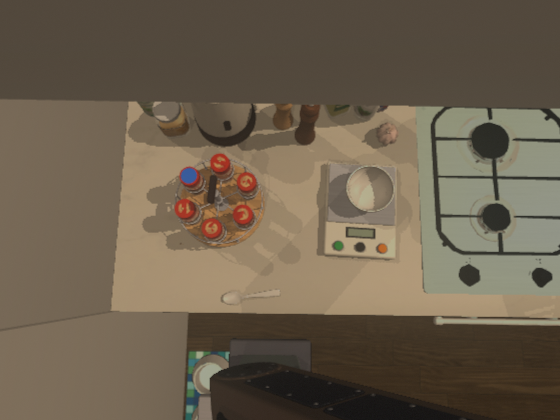

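The scene view shows the green, black and orange keys at about (229,269), (220,281) and (209,295). In the top view the blue cap is at (190,177) and the handle at (212,190), and a wall cabinet hangs over the back. I'll refine these by colour and estimate the cabinet's height.

```bash
python3 - <<'E'
from h import *
P={n:read_camera(n) for n in ['scene','top']}
t,s=P['top'],P['scene']
for z in range(350,900,50):
    x=back(t,280,101,z)[0]; print(z,round(x),[proj(s,[x,y,z]).round().tolist() for y in (-300,0,300)])
def blob(p,lo,hi,box):
    h=cv2.cvtColor(p['img'],cv2.COLOR_RGB2HSV); m=cv2.inRange(h,lo,hi); u0,u1,v0,v1=box
    v,u=np.nonzero(m[v0:v1,u0:u1]); return np.c_[u+u0,v+v0]
for nm,lo,hi in [('green',(45,90,30),(90,255,255)),('orange',(3,160,120),(16,255,255))]:
    for p,b in [(s,(200,245,258,305)),(t,(325,395,235,258))]:
        a=blob(p,lo,hi,b); c=a.mean(0); print(nm,len(a),c.round(1),back(p,*c,26).round(1))
a=blob(t,(105,120,60),(130,255,255),(170,205,160,195));c=a.mean(0);print('dot',len(a),c,back(t,*c,130).round(1))
a=blob(s,(105,120,60),(130,255,255),(300,335,170,195));c=a.mean(0) if len(a) else None;print('dot s',len(a),c,back(s,*c,130).round(1) if len(a) else 0)
a=blob(t,(0,0,0),(180,255,50),(200,222,168,210)).astype(np.float32)
print('handle',len(a),cv2.minAreaRect(a)); r=cv2.boxPoints(cv2.minAreaRect(a)); print([back(t,*q,191).round(1).tolist() for q in r], back(t,*r.mean(0),188).round(1))
for n,p in P.items():
  for c in ['carousel_grip','spice_b_centre']:
    for d in nets.mark_of(p,c): print(n,c,w(p,d['point']).round(),round(d['confidence'],2))
c=cv2.resize(t['img'][150:255,150:290],(800,600),interpolation=cv2.INTER_CUBIC); cv2.imwrite('pics/crop1.png',c[:,:,::-1])
E
```

```text
350 726 [[310.0, 171.0], [338.0, 125.0], [354.0, 98.0]]
400 701 [[297.0, 142.0], [329.0, 103.0], [347.0, 79.0]]
450 677 [[284.0, 112.0], [319.0, 79.0], [340.0, 61.0]]
500 653 [[270.0, 80.0], [309.0, 55.0], [333.0, 41.0]]
550 629 [[255.0, 46.0], [299.0, 30.0], [325.0, 21.0]]
600 605 [[239.0, 11.0], [289.0, 5.0], [317.0, 1.0]]
650 581 [[223.0, -26.0], [278.0, -22.0], [309.0, -20.0]]
700 557 [[205.0, -65.0], [267.0, -50.0], [301.0, -41.0]]
750 533 [[187.0, -106.0], [255.0, -79.0], [292.0, -64.0]]
800 508 [[168.0, -149.0], [243.0, -109.0], [283.0, -87.0]]
850 484 [[148.0, -195.0], [230.0, -140.0], [274.0, -110.0]]
green 37 [228.9 268.5] [ 509.  -175.6   26. ]
green 58 [338.  245.3] [ 507.2 -170.1   26. ]
orange 58 [209.1 294.3] [ 504.2 -282.6   26. ]
orange 54 [381.8 247.8] [ 502.7 -277.1   26. ]
dot 165 [188.33939394 175.27272727] [649.7 181.2 130. ]
dot s 25 [316.64 179.96] [647.7 184.6 130. ]
handle 0 ((0.0, 0.0), (0.0, 0.0), 0.0)
[[1035.3, 614.5, 191.0], [1035.3, 614.5, 191.0], [1035.3, 614.5, 191.0], [1035.3, 614.5, 191.0]] [1037.6  616.8  188. ]
scene carousel_grip [609. 123. 183.] 0.7
scene spice_b_centre [565.  59.  81.] 0.95
top carousel_grip [605. 121. 180.] 0.78
top spice_b_centre [568.  62.  75.] 0.64
top spice_b_centre [641.  52.  76.] 0.38
```

View pics/crop1.png

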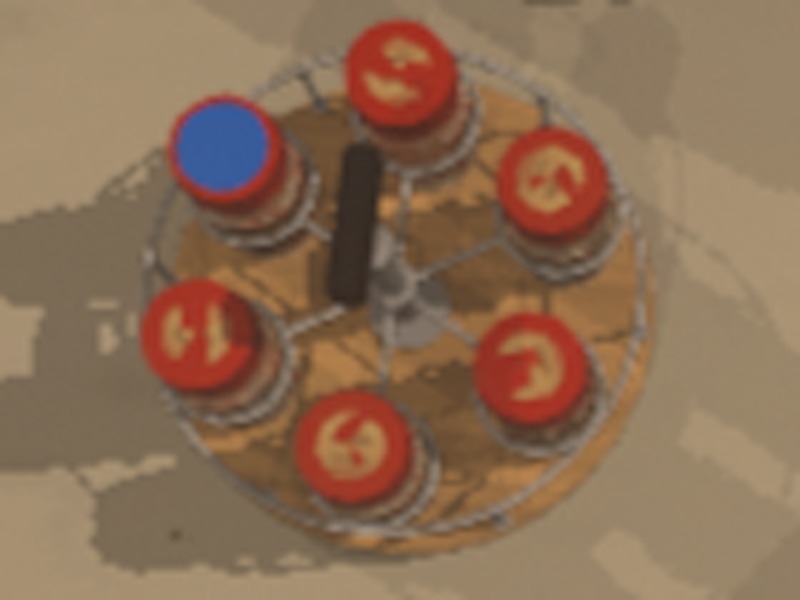

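>>> {"name": "apply_moves", "arguments": {
  "increments": [
    [[0,0,0],[0,6.8,0],0],
    [[0,0,0],[0,6.8,0],0],
    [[-3.5,0,-4.5],[0,0,0],0],
    [[-3.5,0,-4.5],[0,0,0],0],
    [[-3.5,0,-4.5],[0,0,0],0]
  ]
}}

```text
t: 1.92
eef_pos: [254.6, -471.8, 190.6]
tcp_rot: [-1.57, 0.0, 3.131]
ft_force: [1.0, -0.5, 1.0]
opening: 0.531
```

```bash
cat >> h.py <<'E'
def delta(target,yaw=None):
    "print what to move, in tool cm / degrees"
    s=readout.state(); M=R.from_euler('xyz',s['tcp_rot'])
    print('t',s['t'],'pos',np.round(s['eef_pos'],1),'rot',np.degrees(s['tcp_rot']).round(1),'q',np.round(s['joints'],2),'F',np.round(s['ft_force'],1),'open',round(s['opening'],3))
    print('shift cm',(M.inv().apply(np.array(target)-s['eef_pos'])/10).round(2))
    if yaw is not None: print('turn',np.degrees((M.inv()*R.from_euler('xyz',[-np.pi/2,0,np.radians(yaw)])).as_rotvec()).round(1))
E
python3 - <<'E'
from h import *
t=read_camera('top')
a,b=back(t,213.5,175,191),back(t,210.55,203.4,191); print(a,b,(a+b)/2,np.degrees(np.arctan2(*(a-b)[1::-1])))
delta([507,-171,60],-180)
E
```

```text
[634.43727118 114.87201244 191.        ] [573.79125678 118.40056453 191.        ] [604.11426398 116.63628848 191.        ] -3.3298721292231384
t 1.975 pos [ 257.4 -466.7  190.6] rot [-90.1   0.  179.5] q [-1.19  0.36  1.78  0.    1.    0.39] F [3.2 2.3 0.5] open 0.49
shift cm [-24.69  13.13 -29.77]
turn [ 0.1 -0.5 -0. ]
```

>>> {"name": "apply_moves", "arguments": {
  "increments": [
    [[-3.8,1.5,-4.6],[0,0,0],0],
    [[-3.8,1.5,-4.6],[0,0,0],0],
    [[-3.8,1.5,-4.6],[0,0,0],0],
    [[-3.8,1.5,-4.6],[0,0,0],0],
    [[-3.8,1.5,-4.6],[0,0,0],0]
  ]
}}

```text
t: 2.6
eef_pos: [450.1, -240.1, 117.7]
tcp_rot: [-1.567, 0.004, 3.129]
ft_force: [0.9, -0.0, -0.3]
opening: 0.013
```

```bash
python3 - <<'E'
from h import *
delta([507,-171,45],-180)
E
```

```text
t 2.6 pos [ 450.1 -240.1  117.7] rot [-89.8   0.3 179.3] q [-0.62  0.42  1.92 -0.    0.79  0.96] F [ 0.9 -0.  -0.3] open 0.013
shift cm [-5.58  7.27 -7.  ]
turn [-0.2 -0.7 -0.3]
```

>>> {"name": "apply_moves", "arguments": {
  "increments": [
    [[-2.8,2.0,-3.5],[-0.2,-0.7,-0.3],0],
    [[-2.8,3.0,-3.5],[0,0,0],0],
    [[0,2.0,0],[0,0,0],0],
    [[0,0,0],[0,0,0],0],
    [[0,0,0],[0,0,0],0]
  ]
}}

```text
t: 3.22
eef_pos: [510.8, -165.0, 45.9]
tcp_rot: [-1.57, 0.0, -3.135]
ft_force: [0.7, -0.0, 0.0]
opening: 0.005
```

```bash
python3 - <<'E'
from h import *
delta([507,-171,22.5],-180)
p=read_camera('scene'); c=cv2.resize(p['img'][190:330,150:336],(800,600),interpolation=cv2.INTER_CUBIC); cv2.imwrite('pics/crop2.png',c[:,:,::-1])
E
```

```text
t 3.225 pos [ 510.8 -165.    45.9] rot [ -90.     0.  -179.7] q [-0.44  0.57  1.92 -0.    0.66  1.13] F [ 0.7 -0.   0. ] open 0.005
shift cm [0.38 2.34 0.6 ]
turn [-0.   0.3 -0. ]
```

View pics/crop2.png

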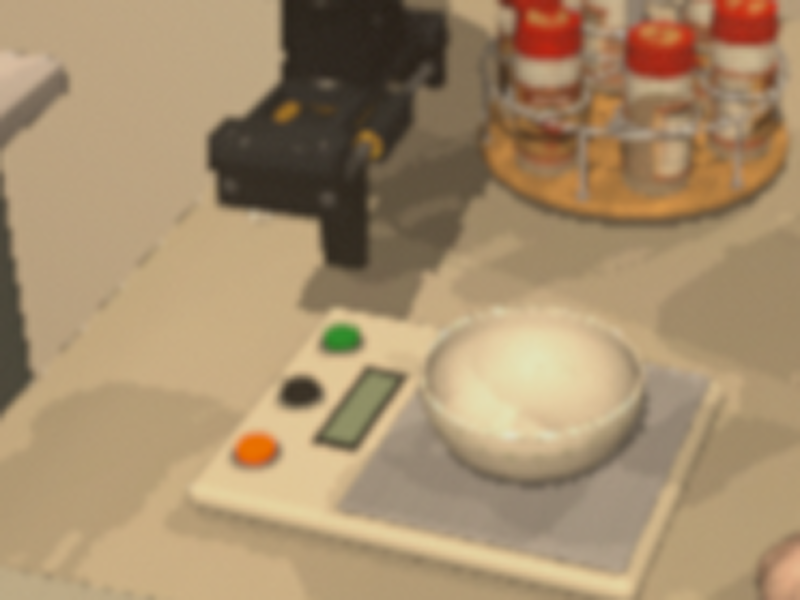

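The closed fingertips show at about (230,251) in full-frame pixels and the green key at (229.5,268.5). I'll check the tip's pixel position against the reported pose.

```bash
python3 - <<'E'
from h import *
for n in ['scene','top']:
    p=read_camera(n); print(n,proj(p,[510.8,-165,45.9]),proj(p,[507,-171,26]),proj(p,[507,-171,46]))
    if n=='top': save(p,'top2.png')
    for t in ['key_power_top','key_unit_top','key_zero_top']:
        for d in nets.mark_of(p,t)[:1]:
            x=w(p,d['point']); print(t,x.round(),proj(p,x).round(),round(d['confidence'],2))
E
```

```text
scene [230.81264028 259.41484642] [228.83380424 267.35140483] [228.43085815 260.44277185]
key_power_top [ 505. -168.   27.] [228. 266.] 0.64
key_unit_top [ 504. -224.   25.] [219. 280.] 0.63
key_zero_top [ 502. -279.   23.] [209. 294.] 0.52
top [337.18562804 242.97760395] [338.39604235 245.38415416] [339.71292408 244.59303615]
key_unit_top [798. -91.  96.] [308. 121.] 0.57
key_zero_top [685. 108.  75.] [225. 168.] 0.29
```

```bash
python3 - <<'E'
from h import *
p=read_camera('scene'); print([back(p,230.5,252.5,z).round() for z in (26,46,56,66)])
i=cv2.imread('pics/top2.png'); cv2.imwrite('pics/crop3.png',cv2.resize(i[150:300,260:460],(800,600),interpolation=cv2.INTER_CUBIC))
j=p['img'][235:275,215:260]; cv2.imwrite('pics/crop4.png',cv2.resize(j,(675,600),interpolation=cv2.INTER_NEAREST)[:,:,::-1])
E
```

```text
[array([ 486., -106.,   26.]), array([ 499., -136.,   46.]), array([ 505., -151.,   56.]), array([ 511., -165.,   66.])]
```

View pics/crop4.png

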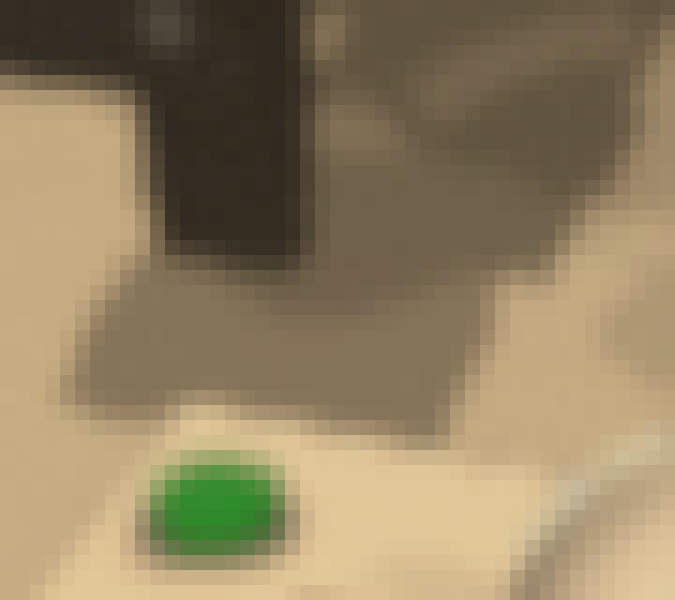

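View pics/crop3.png

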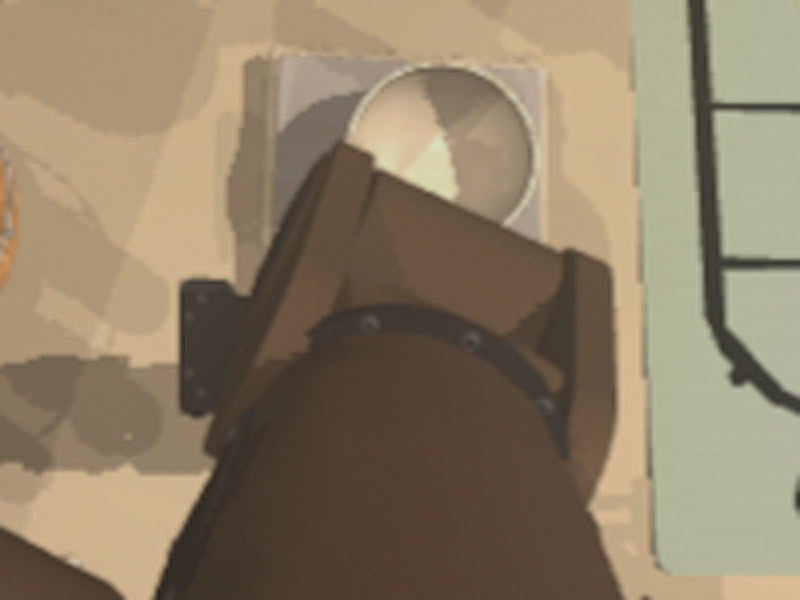

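```bash
python3 - <<'E'
from h import *
s=read_camera('scene');t=read_camera('top')
for dz in (0,20):
  for dy in (0,29):
    print(dz,dy,[proj(s,[511+a,-255+dy,124+dz]).round(1).tolist() for a in (-37,37)],[proj(t,[511+a,-75+dy,124+dz]).round(1).tolist() for a in (-37,37)],[proj(t,[511+a,-75+dy,174+dz]).round(1).tolist() for a in (-37,37)])
E
```

```text
0 0 [[198.4, 248.4], [230.0, 253.4]] [[301.8, 255.5], [301.9, 222.1]] [[303.4, 253.9], [303.5, 218.5]]
0 29 [[203.9, 241.9], [234.8, 246.7]] [[288.6, 255.3], [288.9, 221.9]] [[289.4, 253.6], [289.7, 218.3]]
20 0 [[197.7, 240.5], [229.5, 245.4]] [[302.4, 254.9], [302.6, 220.7]] [[304.2, 253.1], [304.3, 216.9]]
20 29 [[203.3, 234.1], [234.4, 238.8]] [[288.9, 254.7], [289.2, 220.5]] [[289.8, 252.9], [290.1, 216.7]]
```

The top view puts the gripper body where the reported pose says. In the scene view the whole tool looks about 20 mm higher than reported. I'll go down in small steps and use the force reading to find contact.

>>> {"name": "apply_moves", "arguments": {
  "increments": [
    [[0.35,0.5,0.6],[0,0,0],0],
    [[0,0.8,0],[0,0,0],0],
    [[0,0.4,0],[0,0,0],0],
    [[0,0,0],[0,0,0],0],
    [[0,0,0],[0,0,0],0]
  ]
}}

```text
t: 4.45
eef_pos: [506.7, -171.1, 26.6]
tcp_rot: [-1.571, -0.001, -3.135]
ft_force: [-1.2, -1.1, -0.1]
opening: 0.005
```

>>> {"name": "apply_moves", "arguments": {
  "increments": [
    [[0,0.2,0],[0,0,0],0],
    [[0,0.2,0],[0,0,0],0],
    [[0,0.1,0],[0,0,0],0],
    [[0,0,0],[0,0,0],0],
    [[0,0,0],[0,0,0],0]
  ]
}}

```text
t: 5.08
eef_pos: [506.9, -171.0, 21.6]
tcp_rot: [-1.571, -0.0, -3.135]
ft_force: [0.4, -0.7, -0.6]
opening: 0.006
```

```bash
python3 - <<'E'
from h import *
delta([507,-171,22.5],-180)
p=read_camera('scene'); j=p['img'][225:285,200:280]; cv2.imwrite('pics/crop5.png',cv2.resize(j,(800,600),interpolation=cv2.INTER_CUBIC)[:,:,::-1])
E
```

```text
t 5.075 pos [ 506.9 -171.    21.6] rot [ -90.    -0.  -179.6] q [-0.45  0.6   1.93 -0.    0.6   1.12] F [ 0.4 -0.7 -0.6] open 0.006
shift cm [-0.01 -0.09 -0.  ]
turn [-0.   0.4  0. ]
```

View pics/crop5.png

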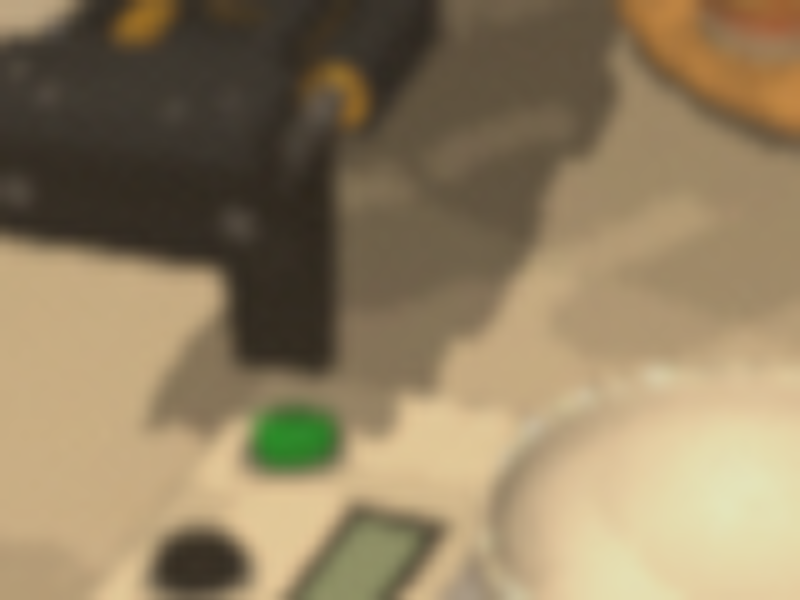

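There is no contact at a reported z of 21.6. The picture shows the tip at (228.5,262), still about 15–20 mm above the key, so the reported height has an offset. I'll keep going down slowly, watching the force.

>>> {"name": "apply_moves", "arguments": {
  "increments": [
    [[0,0.3,0],[0,0,0],0],
    [[0,0.3,0],[0,0,0],0],
    [[0,0.2,0],[0,0,0],0],
    [[0,0,0],[0,0,0],0],
    [[0,0,0],[0,0,0],0]
  ]
}}

```text
t: 5.75
eef_pos: [506.8, -171.0, 12.9]
tcp_rot: [-1.571, -0.001, -3.135]
ft_force: [-0.6, -0.2, 0.3]
opening: 0.002
```

>>> {"name": "apply_moves", "arguments": {
  "increments": [
    [[0,0.2,0],[0,0,0],0],
    [[0,0.1,0],[0,0,0],0],
    [[0,0.0,0],[0,0,0],0],
    [[0,0,0],[0,0,0],0],
    [[0,0,0],[0,0,0],0]
  ]
}}

```text
t: 6.38
eef_pos: [506.9, -171.1, 9.8]
tcp_rot: [-1.571, -0.0, -3.135]
ft_force: [-0.8, 0.4, -0.0]
opening: 0.009
```

>>> {"name": "apply_moves", "arguments": {
  "increments": [
    [[0,0.1,0],[0,0,0],0],
    [[0,0,0],[0,0,0],0],
    [[0,0.1,0],[0,0,0],0],
    [[0,0,0],[0,0,0],0],
    [[0,0,0],[0,0,0],0]
  ]
}}

```text
t: 7.0
eef_pos: [506.9, -171.1, 7.7]
tcp_rot: [-1.571, -0.0, -3.135]
ft_force: [-0.6, 0.2, -0.3]
opening: 0.006
```

>>> {"name": "apply_moves", "arguments": {
  "increments": [
    [[0,0.1,0],[0,0,0],0],
    [[0,0,0],[0,0,0],0],
    [[0,0.1,0],[0,0,0],0],
    [[0,0,0],[0,0,0],0],
    [[0,0,0],[0,0,0],0]
  ]
}}

```text
t: 7.62
eef_pos: [506.9, -171.1, 5.6]
tcp_rot: [-1.571, -0.0, -3.135]
ft_force: [-1.1, 0.5, -0.2]
opening: 0.0
```

```bash
python3 - <<'E'
from h import *
delta([507,-171,5])
p=read_camera('scene'); j=p['img'][225:285,200:280]; cv2.imwrite('pics/crop6.png',cv2.resize(j,(800,600),interpolation=cv2.INTER_CUBIC)[:,:,::-1])
F=[]
for i in range(3):
    read_camera('scene'); F.append(readout.state()['ft_force'])
print(np.mean(F,0))
E
```

```text
t 7.625 pos [ 506.9 -171.1    5.6] rot [ -90.    -0.  -179.6] q [-0.45  0.63  1.94 -0.    0.57  1.12] F [-1.1  0.5 -0.2] open 0.0
shift cm [-0.01  0.06 -0.01]
[ 0.0499007   0.08450972 -0.54905473]
```

View pics/crop6.png

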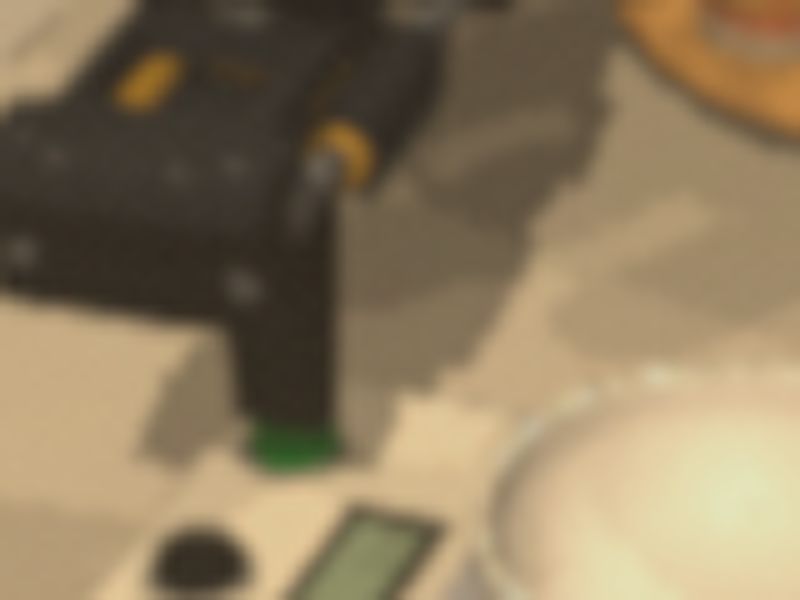

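The tip now sits right at the green cap and is centred on it at about (228.5,269). I'll press it in small steps.

>>> {"name": "apply_moves", "arguments": {
  "increments": [
    [[0,0.1,0],[0,0,0],0],
    [[0,0.1,0],[0,0,0],0],
    [[0,0.1,0],[0,0,0],0],
    [[0,0,0],[0,0,0],0],
    [[0,0,0],[0,0,0],0]
  ]
}}

```text
t: 8.45
eef_pos: [506.9, -171.1, 2.5]
tcp_rot: [-1.571, -0.0, -3.135]
ft_force: [0.1, 0.8, 0.9]
opening: 0.006
```

>>> {"name": "apply_moves", "arguments": {
  "increments": [
    [[0,0.1,0],[0,0,0],0],
    [[0,0,0],[0,0,0],0],
    [[0,0.1,0],[0,0,0],0],
    [[0,0,0],[0,0,0],0],
    [[0,0,0],[0,0,0],0]
  ]
}}

```text
t: 9.07
eef_pos: [507.0, -171.1, 0.6]
tcp_rot: [-1.571, -0.0, -3.135]
ft_force: [-0.9, 0.2, 3.6]
opening: 0.006
```

>>> {"name": "apply_moves", "arguments": {
  "increments": [
    [[0,0.1,0],[0,0,0],0],
    [[0,0,0],[0,0,0],0],
    [[0,0.1,0],[0,0,0],0],
    [[0,0,0],[0,0,0],0],
    [[0,0,0],[0,0,0],0]
  ]
}}

```text
t: 9.7
eef_pos: [507.0, -171.1, -0.8]
tcp_rot: [-1.57, 0.0, -3.135]
ft_force: [-0.7, 0.1, 3.8]
opening: 0.003
```

>>> {"name": "apply_moves", "arguments": {
  "increments": [
    [[0,0.1,0],[0,0,0],0],
    [[0,0.1,0],[0,0,0],0],
    [[0,0.0,0],[0,0,0],0],
    [[0,0,0],[0,0,0],0],
    [[0,0,0],[0,0,0],0]
  ]
}}

```text
t: 10.32
eef_pos: [507.0, -171.1, -0.8]
tcp_rot: [-1.57, 0.001, -3.135]
ft_force: [-0.4, -0.2, 4.0]
opening: 0.003
```

The green key is at its bottom stop: the reported z stays at -0.8 with 4 N. I'll lift, move to the black key and press it.

>>> {"name": "apply_moves", "arguments": {
  "increments": [
    [[0,-2.0,0],[0,0,0],0],
    [[0.1,0,2.7],[0,0,0],0],
    [[0.1,0,2.7],[0,0,0],0],
    [[0,0,0],[0,0,0],0],
    [[0,0,0],[0,0,0],0]
  ]
}}

```text
t: 10.95
eef_pos: [505.2, -225.5, 18.2]
tcp_rot: [-1.571, 0.0, -3.134]
ft_force: [0.4, 0.5, 0.4]
opening: 0.003
```

```bash
python3 - <<'E'
from h import *
delta([505,-225,5],-180)
E
```

```text
t 10.95 pos [ 505.2 -225.5   18.2] rot [ -90.     0.  -179.6] q [-0.54  0.63  1.89 -0.    0.62  1.02] F [0.4 0.5 0.4] open 0.003
shift cm [ 0.02  1.32 -0.05]
turn [-0.   0.4 -0. ]
```

>>> {"name": "apply_moves", "arguments": {
  "increments": [
    [[0,0.8,0],[0,0,0],0],
    [[0,0.5,0],[0,0,0],0],
    [[0,0.3,0],[0,0,0],0],
    [[0,0.1,0],[0,0,0],0],
    [[0,0.1,0],[0,0,0],0]
  ]
}}

```text
t: 11.58
eef_pos: [505.3, -223.8, -1.1]
tcp_rot: [-1.571, -0.001, -3.132]
ft_force: [-2.4, -0.1, 13.0]
opening: 0.003
```

>>> {"name": "apply_moves", "arguments": {
  "increments": [
    [[0,0.1,0],[0,0,0],0],
    [[0,0.1,0],[0,0,0],0],
    [[0,0.1,0],[0,0,0],0],
    [[0,0.1,0],[0,0,0],0],
    [[0,0,0],[0,0,0],0]
  ]
}}

```text
t: 12.2
eef_pos: [505.3, -223.8, -0.6]
tcp_rot: [-1.569, 0.002, -3.132]
ft_force: [-1.0, -0.7, 3.2]
opening: 0.004
```

The black key bottomed too. Next is orange at about (503,-279).

>>> {"name": "apply_moves", "arguments": {
  "increments": [
    [[0,-2.0,0],[0,0,0],0],
    [[0.1,0,2.75],[0,0,0],0],
    [[0.1,0,2.75],[0,0,0],0],
    [[0,0,0],[0,0,0],0],
    [[0,0,0],[0,0,0],0]
  ]
}}

```text
t: 12.82
eef_pos: [503.7, -278.8, 20.0]
tcp_rot: [-1.57, 0.001, -3.132]
ft_force: [-0.6, -0.2, -0.4]
opening: 0.002
```

>>> {"name": "apply_moves", "arguments": {
  "increments": [
    [[0,0.8,0],[0,0,0],0],
    [[0,0.5,0],[0,0,0],0],
    [[0,0.3,0],[0,0,0],0],
    [[0,0.1,0],[0,0,0],0],
    [[0,0.1,0],[0,0,0],0]
  ]
}}

```text
t: 13.45
eef_pos: [503.7, -276.9, 0.6]
tcp_rot: [-1.571, 0.001, -3.13]
ft_force: [-1.7, -0.2, 2.9]
opening: 0.007
```

>>> {"name": "apply_moves", "arguments": {
  "increments": [
    [[0,0.1,0],[0,0,0],0],
    [[0,0.1,0],[0,0,0],0],
    [[0,0.1,0],[0,0,0],0],
    [[0,0.1,0],[0,0,0],0],
    [[0,0,0],[0,0,0],0]
  ]
}}

```text
t: 14.08
eef_pos: [503.7, -276.9, -0.7]
tcp_rot: [-1.57, 0.002, -3.13]
ft_force: [-1.8, 0.9, 3.9]
opening: 0.007
```

>>> {"name": "apply_moves", "arguments": {
  "increments": [
    [[0,-4.5,0],[0,0,0],0],
    [[0,-6.0,0],[0,0,0],0],
    [[0,-5.0,-3.0],[0,0,0],0],
    [[-1.5,-3.0,-5],[0,0,0],4],
    [[-1.5,0,-5.5],[0,0,0],9]
  ]
}}

```text
t: 14.7
eef_pos: [532.5, -141.0, 189.7]
tcp_rot: [-1.571, 0.003, -3.136]
ft_force: [0.6, 0.3, -0.8]
opening: 0.162
```

>>> {"name": "apply_moves", "arguments": {
  "increments": [
    [[-1.5,0,-5.8],[0,0,0],9.4],
    [[-1.5,0,-5.8],[0,0,0],9.4],
    [[-1.5,0,-5.8],[0,0,0],9.4],
    [[-1,0,-3],[0,3.9,0],9.4],
    [[0,0,0],[0,0,0],9.4]
  ]
}}

```text
t: 15.32
eef_pos: [587.8, 73.6, 190.4]
tcp_rot: [-1.572, 0.005, 3.081]
ft_force: [-1.3, -0.6, 0.4]
opening: 0.681
```

```bash
python3 - <<'E'
from h import *
delta([605,119,190],-183.3)
E
```

```text
t 15.325 pos [587.8  73.6 190.4] rot [-90.1   0.3 176.5] q [0.01 0.44 1.65 0.   1.05 1.64] F [-1.3 -0.6  0.4] open 0.681
shift cm [-1.44  0.06 -4.64]
turn [ 0.1 -0.2 -0.3]
```

>>> {"name": "apply_moves", "arguments": {
  "increments": [
    [[-0.7,0,-2.3],[0,0,0],9.4],
    [[-0.7,0,-2.3],[0,0,0],9.4],
    [[0,0,0],[0,0,0],9.4],
    [[0,0,0],[0,0,0],9.4],
    [[0,0,0],[0,0,0],9.4]
  ]
}}

```text
t: 15.95
eef_pos: [604.4, 117.1, 190.0]
tcp_rot: [-1.571, 0.004, 3.081]
ft_force: [0.0, -0.3, -0.3]
opening: 0.988
```

```bash
python3 - <<'E'
from h import *
delta([605,119,141],-183.3)
p=read_camera('scene'); j=p['img'][120:240,220:380]; cv2.imwrite('pics/crop7.png',cv2.resize(j,(800,600),interpolation=cv2.INTER_CUBIC)[:,:,::-1])
print(proj(p,[605,119,191]),proj(p,[605,119,212]))
for d in nets.mark_of(p,'carousel_grip')[:2]: print(w(p,d['point']),d['confidence'])
E
```

```text
t 15.95 pos [604.4 117.1 190. ] rot [-90.    0.2 176.5] q [ 0.08  0.48  1.59 -0.    1.07  1.72] F [ 0.  -0.3 -0.3] open 0.988
shift cm [-0.03  4.9  -0.19]
turn [ 0.  -0.2 -0.2]
[297.68770302 166.71002887] [297.86209641 159.53749249]
[606.96048348 123.05926092 178.5927824 ] 0.48
[647.28928344 183.23855632  78.53154965] 0.42
```

View pics/crop7.png

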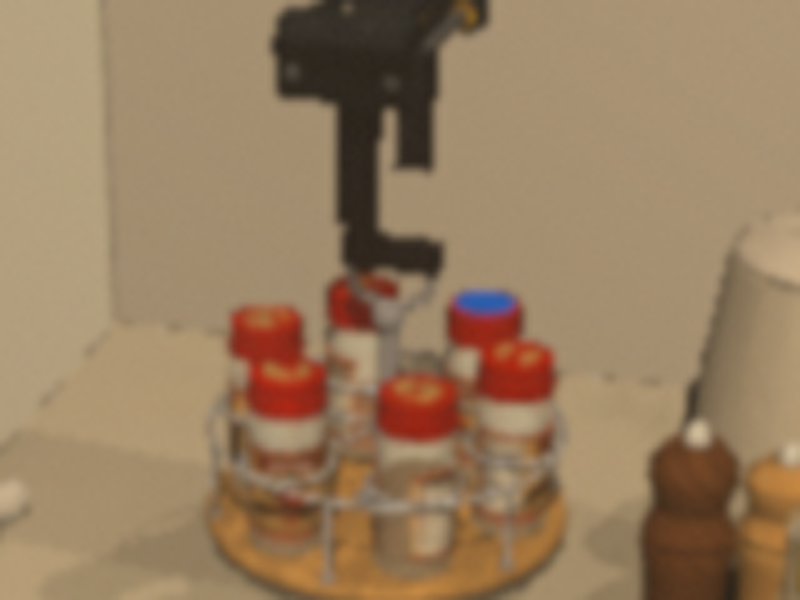

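The open fingers straddle the handle: tips at crop (358,220) and (415,168), handle centred at (393,253), and their midpoint agrees with the handle position. I'll go down and grip.

>>> {"name": "apply_moves", "arguments": {
  "increments": [
    [[0,1.2,-0.3],[0,0,0],9.4],
    [[0,1.2,0],[0,0,0],9.4],
    [[0,1.2,0],[0,0,0],9.4],
    [[0,1.2,0],[0,0,0],9.4],
    [[0,0,0],[0,0,0],9.4]
  ]
}}

```text
t: 16.68
eef_pos: [604.2, 119.8, 137.5]
tcp_rot: [-1.571, 0.002, 3.081]
ft_force: [-0.1, -0.1, 0.9]
opening: 0.989
```

>>> {"name": "apply_moves", "arguments": {
  "increments": [
    [[0,0,0],[0,0,0],5],
    [[0,0,0],[0,0,0],3],
    [[0,0,0],[0,0,0],2.4],
    [[0,0,0],[0,0,0],2.4],
    [[0,0,0],[0,0,0],2.4]
  ]
}}

```text
t: 17.3
eef_pos: [604.8, 119.9, 138.7]
tcp_rot: [-1.571, 0.004, 3.081]
ft_force: [-0.1, -0.2, 0.4]
opening: 0.521
```

```bash
python3 - <<'E'
from h import *
p=read_camera('scene'); j=p['img'][120:240,220:380]; cv2.imwrite('pics/crop8.png',cv2.resize(j,(800,600),interpolation=cv2.INTER_CUBIC)[:,:,::-1])
delta([605,119,141],-183.3)
E
```

```text
t 17.35 pos [604.8 119.9 138.7] rot [-90.    0.2 176.5] q [ 0.09  0.53  1.64 -0.    0.96  1.72] F [-0.1 -0.2  0.2] open 0.479
shift cm [-0.02 -0.23  0.09]
turn [ 0.  -0.2 -0.2]
```

View pics/crop8.png

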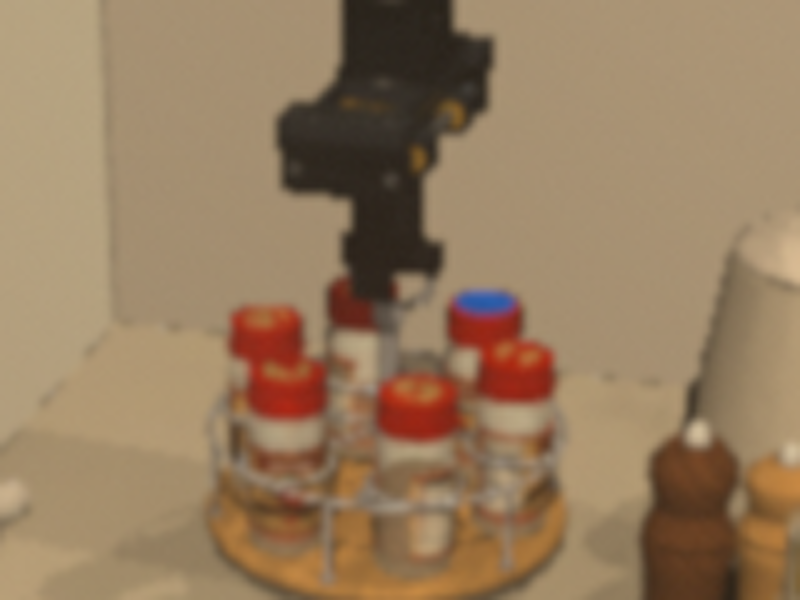

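The fingers are on both sides of the bar at the right height, so I'll close them.

>>> {"name": "apply_moves", "arguments": {
  "increments": [
    [[0,0,0],[0,0,0],1],
    [[0,0,0],[0,0,0],0.5],
    [[0,0,0],[0,0,0],0],
    [[0,0,0],[0,0,0],0],
    [[0,0,0],[0,0,0],0]
  ]
}}

```text
t: 17.98
eef_pos: [604.8, 120.5, 138.8]
tcp_rot: [-1.572, 0.004, 3.081]
ft_force: [0.3, 0.5, 0.1]
opening: 0.143
```

>>> {"name": "apply_moves", "arguments": {
  "increments": [
    [[0,0,0],[0,0,0],0],
    [[0,0,0],[0,0,0],0],
    [[0,0,0],[0,-2,0],0],
    [[0,0,0],[0,-4,0],0],
    [[0,0,0],[0,-4,0],0]
  ]
}}

```text
t: 18.6
eef_pos: [604.8, 120.0, 138.8]
tcp_rot: [-1.571, 0.004, -3.019]
ft_force: [0.1, -0.0, 0.1]
opening: 0.147
```

```bash
python3 - <<'E'
from h import *
p=read_camera('top'); delta([605,120,138.7],-53)
for n in ['scene','top']:
    p=read_camera(n)
    for d in nets.mark_of(p,'spice_marked_centre')[:2]: print(n,w(p,d['point']).round(),round(d['confidence'],2))
E
```

```text
t 18.65 pos [604.9 120.  138.7] rot [ -90.     0.2 -172.8] q [ 0.09  0.53  1.64 -0.    0.96  1.53] F [-0.1  1.2  0.2] open 0.146
shift cm [-0.01  0.    0.  ]
turn [-3.000e-01 -1.198e+02 -1.000e-01]
scene [636. 192.  80.] 0.62
scene [384.  39.  -2.] 0.38
```

The opening is 13.9 mm, which matches the bar, and the jar turns with it. I'll carry on turning anticlockwise.

>>> {"name": "apply_moves", "arguments": {
  "increments": [
    [[0,0,0],[0,-6,0],0],
    [[0,0,0],[0,-8,0],0],
    [[0,0,0],[0,-8,0],0],
    [[0,0,0],[0,-8,0],0],
    [[0,0,0],[0,-6,0],0]
  ]
}}

```text
t: 19.48
eef_pos: [605.5, 118.8, 138.8]
tcp_rot: [-1.567, 0.003, -2.381]
ft_force: [1.7, -0.8, -1.0]
opening: 0.145
```

>>> {"name": "apply_moves", "arguments": {
  "increments": [
    [[0,0,0],[0,-8,0],0],
    [[0,0,0],[0,-8,0],0],
    [[0,0,0],[0,-8,0],0],
    [[0,0,0],[0,-8,0],0],
    [[0,0,0],[0,-6,0],0]
  ]
}}

```text
t: 20.1
eef_pos: [606.9, 118.2, 138.7]
tcp_rot: [-1.563, 0.0, -1.702]
ft_force: [2.8, 1.3, 0.0]
opening: 0.142
```

```bash
python3 - <<'E'
from h import *
delta([604.8,120,138.7],-58.5)
E
```

```text
t 20.1 pos [606.9 118.2 138.7] rot [-89.6   0.  -97.5] q [ 0.09  0.53  1.64 -0.    0.96  0.22] F [2.8 1.3 0. ] open 0.142
shift cm [-0.16  0.   -0.23]
turn [ -0.4 -39.    0.1]
```

>>> {"name": "apply_moves", "arguments": {
  "increments": [
    [[0,0,0],[-0.4,-8,0],0],
    [[0,0,0],[0,-8,0],0],
    [[0,0,0],[0,-8,0],0],
    [[0,0,0],[0,-8,0],0],
    [[0,0,0],[0,-4,0],0]
  ]
}}

```text
t: 20.72
eef_pos: [608.0, 118.5, 138.7]
tcp_rot: [-1.568, 0.0, -1.057]
ft_force: [0.2, 0.6, 0.1]
opening: 0.148
```

>>> {"name": "apply_moves", "arguments": {
  "increments": [
    [[0,0,0],[0,-1,0],0],
    [[0,0,0],[0,0,0],0],
    [[0,0,0],[0,0,0],0],
    [[0,0,0],[0,0,0],0],
    [[0,0,0],[0,0,0],0]
  ]
}}

```text
t: 21.35
eef_pos: [608.0, 118.5, 138.7]
tcp_rot: [-1.568, 0.0, -1.044]
ft_force: [1.0, 0.9, 0.7]
opening: 0.145
```

```bash
python3 - <<'E'
from h import *
delta([604.8,120,138.7],-58.5)
t=read_camera('top'); s=read_camera('scene')
for n,p in (('top',t),('scene',s)):
    m=cv2.inRange(cv2.cvtColor(p['img'],cv2.COLOR_RGB2HSV),(105,120,60),(130,255,255))
    k,l,st,c=cv2.connectedComponentsWithStats(m)
    for i in np.argsort(-st[1:,4])[:3]+1: print(n,st[i,4],c[i].round(1),back(p,*c[i],130).round(1))
    for q in ('spice_marked_centre','bowl_centre','teaspoon','pepper_mill_centre'):
        for d in nets.mark_of(p,q)[:1]: print(n,q,w(p,d['point']).round(),round(d['confidence'],2))
save(t,'top3.png'); i=np.vstack([t['img'][110:320,130:410],s['img'][120:330,180:460]]); cv2.imwrite('pics/end.png',cv2.resize(i,None,fx=1.42,fy=1.42)[:,:,::-1])
E
```

```text
t 21.35 pos [608.  118.5 138.7] rot [-89.8   0.  -59.8] q [ 0.09  0.54  1.63  0.    0.97 -0.44] F [1.  0.9 0.7] open 0.145
shift cm [-0.29  0.   -0.2 ]
turn [-0.2 -1.3 -0. ]
top spice_marked_centre [534. 120.  74.] 0.5
top bowl_centre [ 642. -240.   47.] 0.65
top teaspoon [384.  36.  -0.] 0.83
top pepper_mill_centre [798. -90.  93.] 0.82
scene 23 [272.  183.6] [529.6 122.1 130. ]
scene 2 [386.5 341. ] [ 888.5 -438.6  130. ]
scene 1 [389. 332.] [ 891.1 -416.3  130. ]
scene spice_marked_centre [531. 123.  81.] 0.73
scene bowl_centre [ 645. -241.   53.] 0.62
scene teaspoon [384.  36.  -2.] 0.55
scene pepper_mill_centre [800. -92.  98.] 0.58
```

View pics/end.png

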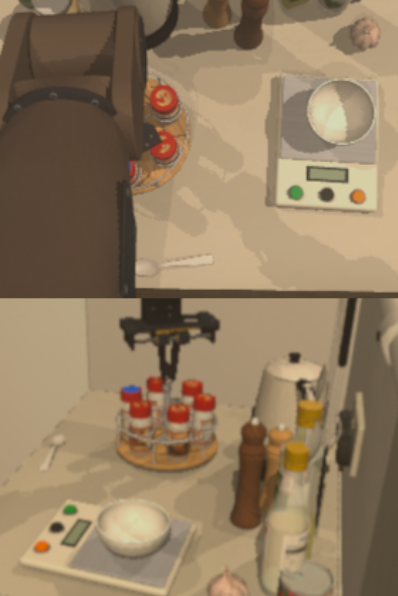

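The blue-dot jar is at about (531,122), against a front point of about (531,121). The bowl, teaspoon and pepper mill have not moved, the jars are upright and the grip is on the bar. I'll hand in.

```bash
python3 - <<'E'
from h import *
s=readout.state(); print(s['t'],s['opening'],np.abs(s['qvel']).max(),s['ft_force']); print(env.job_done())
E
```

```text
21.85 0.14119744008977425 0.002092718696292956 [ 1.81007037  0.17809368 -0.24441918]
the job is handed in; nothing more can be done
None
```

I handed the job in at 21.9 s, with the scale keys pressed and the blue-dot jar at the front. The gripper is still holding the carousel handle. The hand-in gave no verdict, so the results below come from my own measurements.

- **Scale:** I pressed green, black and orange in that order, one at a time. Each went down to its stop, at about 3–4 N, and I lifted clear before moving to the next.
- **Carousel:** I gripped the black handle and turned it about 124° anticlockwise. The last look put the blue-dot jar at about (531, 122) mm, against a front point of about (531, 121).
- **Grip:** the opening was about 14 mm, which matches the bar, and the arm was at rest with under 2 N on the wrist. I didn't measure the grip force itself; the gripper is fixed at half its maximum, about 30 N.
- **Everything else:** the bowl and pepper mill measured within about 5 mm of where they started. The teaspoon was within about 6 mm, which is camera noise. In the scene view all the jars stand upright.

**Disagreements:**
- The reported TCP height read about 22 mm lower than the real fingertips. I saw it in the scene camera, the green key contact confirmed it, and I allowed for it from then on.
- In the top view the arm hid the blue dot at the end, so the jar's final position comes from the scene camera and the network estimates.

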